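# Put the dried colour-coded chopping boards away in their rack

## Task

The four coloured plastic chopping boards in the wire drainer are dry: stand each one upright, handle up, in the slot holder of its own colour in the board rack, pushed in the slot down to its floor and centred along it. The wooden board is still damp and stays where it is in the drainer; leave the spice jar with the orange cap behind them standing where it is.

Things in the scene. Friction and masses are not known exactly. Their poses are not given: they have to be found in the camera images.
- board_red: red plastic chopping board on edge in the wire drainer: blade 130 mm wide (x), 10 thick (y), 92 high; over its middle a handle 42 wide, 10 thick, its top 128 above the lower edge, 12 mm hole. Origin: middle of lower edge, z up to the handle. Lower edge 15 over the worktop, between wire hoops 64 high, 13 apart. Boards 52 mm apart: open the gripper part way. 105 to 210 g. Either way round
- holder_red: red plastic slot holder, fixed; four stand side by side, 52 mm apart, on the beech base of the board rack. Slot along its x: 84 mm long, open at both ends, 15 wide (y), walls 4 thick up to 45 over the origin, flaring to a mouth 30 wide at 62. Origin: centre of its underside, 15 over the worktop, z up; slot floor 6 over the origin
- board_green: green plastic chopping board on edge in the wire drainer: blade 130 mm wide (x), 10 thick (y), 92 high; over its middle a handle 42 wide, 10 thick, its top 128 above the lower edge, 12 mm hole. Origin: middle of lower edge, z up to the handle. Lower edge 15 over the worktop, between wire hoops 64 high, 13 apart. Boards 52 mm apart: open the gripper part way. 105 to 210 g. Either way round
- holder_green: green plastic slot holder, fixed; four stand side by side, 52 mm apart, on the beech base of the board rack. Slot along its x: 84 mm long, open at both ends, 15 wide (y), walls 4 thick up to 45 over the origin, flaring to a mouth 30 wide at 62. Origin: centre of its underside, 15 over the worktop, z up; slot floor 6 over the origin
- board_blue: blue plastic chopping board on edge in the wire drainer: blade 130 mm wide (x), 10 thick (y), 92 high; over its middle a handle 42 wide, 10 thick, its top 128 above the lower edge, 12 mm hole. Origin: middle of lower edge, z up to the handle. Lower edge 15 over the worktop, between wire hoops 64 high, 13 apart. Boards 52 mm apart: open the gripper part way. 105 to 210 g. Either way round
- holder_blue: blue plastic slot holder, fixed; four stand side by side, 52 mm apart, on the beech base of the board rack. Slot along its x: 84 mm long, open at both ends, 15 wide (y), walls 4 thick up to 45 over the origin, flaring to a mouth 30 wide at 62. Origin: centre of its underside, 15 over the worktop, z up; slot floor 6 over the origin
- board_yellow: yellow plastic chopping board on edge in the wire drainer: blade 130 mm wide (x), 10 thick (y), 92 high; over its middle a handle 42 wide, 10 thick, its top 128 above the lower edge, 12 mm hole. Origin: middle of lower edge, z up to the handle. Lower edge 15 over the worktop, between wire hoops 64 high, 13 apart. Boards 52 mm apart: open the gripper part way. 105 to 210 g. Either way round
- holder_yellow: yellow plastic slot holder, fixed; four stand side by side, 52 mm apart, on the beech base of the board rack. Slot along its x: 84 mm long, open at both ends, 15 wide (y), walls 4 thick up to 45 over the origin, flaring to a mouth 30 wide at 62. Origin: centre of its underside, 15 over the worktop, z up; slot floor 6 over the origin
- board_wood: pale wooden chopping board, same shape, size and axes as the coloured ones, in one of the drainer's five slots (their order varies); it stays there. A carried board clears all standing ones with its lower edge 165 mm over the worktop. Drainer and rack swap sides and turn between starts
- spice_paprika: spice jar with an orange screw cap, 46 mm across, 113 high, standing by itself on the open worktop behind the drainer and the rack; origin: centre of its underside; it is to be left standing where it is

How it is judged:
At the end, for the whole second after the job is handed in: Each coloured board stands at rest in its own colour's holder: lower edge within 6 mm of the slot floor, within 8 mm across and 20 mm along the slot of its centre, 0.12 rad of its direction, 0.2 rad of upright; the wooden board is upright within 20 mm of its start (x of board_red in the frame of holder_red between -0.02 and 0.02 m and y of board_red in the frame of holder_red between -0.008 and 0.008 m and z of board_red in the frame of holder_red between 0 and 0.012 m and angle between each of board_red, board_green, board_blue, board_yellow, board_wood's own z axis and vertical below 0.2 rad and angle between the x axis of board_red and the x axis of holder_red, either way round below 0.12 rad and linear speed of each of board_red, board_green, board_blue, board_yellow below 0.02 m/s and x of board_green in the frame of holder_green between -0.02 and 0.02 m and y of board_green in the frame of holder_green between -0.008 and 0.008 m and z of board_green in the frame of holder_green between 0 and 0.012 m and angle between the x axis of board_green and the x axis of holder_green, either way round below 0.12 rad and x of board_blue in the frame of holder_blue between -0.02 and 0.02 m and y of board_blue in the frame of holder_blue between -0.008 and 0.008 m and z of board_blue in the frame of holder_blue between 0 and 0.012 m and angle between the x axis of board_blue and the x axis of holder_blue, either way round below 0.12 rad and x of board_yellow in the frame of holder_yellow between -0.02 and 0.02 m and y of board_yellow in the frame of holder_yellow between -0.008 and 0.008 m and z of board_yellow in the frame of holder_yellow between 0 and 0.012 m and angle between the x axis of board_yellow and the x axis of holder_yellow, either way round below 0.12 rad and distance of board_wood from where it was at the start of the episode below 0.02 m); the robot touches nothing.
It fails at once if the wooden board is taken out or shifted by more than 30 mm (distance of board_wood from where it was at the start of the episode above 0.03 m).
It fails at once if the orange-capped spice jar is pushed by more than 30 mm or tipped by more than 0.3 rad (distance of spice_paprika from where it was at the start of the episode above 0.03 m or angle between spice_paprika's own z axis and vertical above 0.3 rad).
It also fails if it takes over 104 s, if anything falls off the work surface, if the arm or the gripper's body presses on something with over 40 N, if the wrist force passes 120 N, or if a joint passes its speed limit or range.

## Robot

A 6-joint arm with a two-finger parallel gripper is mounted at the origin on a cart in front of the work surface, level with it; the furniture and walls round the work are solid. World frame = base frame: x ahead of the robot, y to its left, z up, the work surface at z = 0. Lengths are in m, angles in rad, forces in N, time in s.
With the tool pointing down it reaches from about 0.375 to 0.9 m from the base axis. Payload 3.1 kg.
Tool frame: the origin (TCP) lies on the centre line of the jaws, within the pads' length; the fingertips stand 25 mm ahead of it and the grasp point (between the pads) lies 6 mm ahead of it (manip.tip_extent is the distance from the TCP to the fingertips, in m); z points along the fingers, y is the line along which they close (so a half turn about z gives the same grasp; the last joint's range is limited). The gripper opens to 85 mm and grips with 20 to 120 N. Pads are 22 mm wide; open, the fingers measure 114 mm over their backs; the gripper's body (76 mm by 85 mm) begins 54 mm behind the grasp point. The pads swing forward as they close: fully open they stand 13 mm farther back than shut.
Start: joints at [-1.524, 0.527, 1.433, -0, 1.181, -0.178], TCP at [0.14, -0.609, 0.256] pointing down, gripper open.
Joint ranges: [-3.08, 3.08], [-0.75, 2.2], [0.22, 2.44], [-1.43, 4.57], [0, 2.65], [-2.85, 2.85]. Speed limits (rad/s): [2.79, 2.79, 3.14, 3.14, 3.14, 3.14].

## Interface

Orientations are given as a unit quaternion [x, y, z, w].
In Python, from station import readout, imaging, order, manip gives the robot as it stands.
- The arm moves only by the tool move_arm, never from a script. Its argument "rows" is a list of rows, each a list of 7 numbers: the turn, a rotation vector about the tool's x, y, z in degrees, then the shift along the tool's x, y, z in mm, then the closure, from 0 (fully open) to 1 (shut). A call has 1 to 12 rows; each row is the pose to reach, as a shift and turn from the pose commanded when the call began, along the tool's axes at that moment; what a row does not reach only later rows make up. A row lasts 1/12 s, in which the tool goes at most 41.7 mm and 7.16 degrees, less where a joint would pass 70% of its speed; a pose out of reach is approached as far as the arm can. A call with a gripper value outside its range is refused whole. The fingers move at their own pace and stop on an object; "squeeze" is the grip in N (left out, the last holds). Time passes only in rows, so rows that repeat a pose let the fingers close. It gives the time, the measured TCP pose, the force, the opening and the grip force at its end, in the units of the state.
- readout.sense(): the state, without advancing time (a new reading comes with each control period).
- imaging.snapshot(name): name is "scene" or "side" or "wrist"; returns a dict with "img" (480x640x3 uint8, red, green, blue), "z_map" (480x640 float32, m along the optical axis (not along the pixel's ray), 0 where there is no reading), "fovy" (degrees; the focal length in pixels is half the picture's height over the tangent of half this angle, whatever the lens; pixels are square), "cx", "cy" (the principal point, pixels), "rvec" (rotation vector, rad) and "tvec" (3), from world to camera coordinates, as OpenCV has them. Camera axes: x right, y down, z forward; pixel columns grow to the right and rows downward; lengths in m; the calibration is good to about 2 mm. A picture is of the moment at which its call begins.
- order.sign_off(): hands the job in; it is judged then, once.
The state is a dict: "t": time; "q": joint angles; "qd": joint speeds; "tau": joint torques, N m; "tcp_pos": TCP position; "tool_rot": TCP orientation; "force": force on the tool from outside, world axes, zero at the start; "ft_torque": the same for the moment, N m; "finger_gap": opening from 0.0 (shut) to 1.0 (fully open); "gripper_force": force on a finger pad.
Only numpy, scipy, OpenCV 4.12 (cv2) and the standard library are available. Lean on these libraries where they do the work, as an engineer would, in place of code of your own. Each camera call takes 0.05 s, during which the arm holds its last target. There are 200 camera calls.

## Working session

There is one attempt and no reset: what is moved stays moved. The work goes in short steps, Python scripts to look and compute and a tool call to move; the robot and the scene stay as the last step left them, time stands still between calls to the robot, and variables do not carry over. Pictures are saved under pics/ and viewed, at most 14 in all, crops included, and the job is handed in when it is done.

Besides the shell and the picture viewer there is one more tool, called as name([rows], argument=value, ...), one row to a line, values as JSON. move_arm: Moves the arm, as the interface text tells. Its arguments: {"type":"object","properties":{"rows":{"type":"array"},"squeeze":{"type":"number"}},"required":["rows"]}

```bash
mkdir -p pics; cat > h.py <<'E'
import numpy as np, cv2
from station import readout, imaging, order, manip
def cam(n):
    s=imaging.snapshot(n); s['R']=cv2.Rodrigues(np.array(s['rvec'],float))[0]; s['t']=np.array(s['tvec'],float).ravel()
    s['f']=240/np.tan(np.radians(s['fovy'])/2); return s
def cloud(s):
    v,u=np.mgrid[:480,:640]; z=s['z_map']
    P=np.stack([(u-s['cx'])/s['f']*z,(v-s['cy'])/s['f']*z,z],-1)
    W=(P-s['t'])@s['R']; W[z==0]=np.nan; return W
def ray(s,uv,h):
    d=s['R'].T@np.array([(uv[0]-s['cx'])/s['f'],(uv[1]-s['cy'])/s['f'],1]); c=-s['R'].T@s['t']
    return c+d*(h-c[2])/d[2]
def save(s,n): cv2.imwrite('pics/'+n,s['img'][:,:,::-1])
E
python3 - <<'E'
from h import *
for n in ['scene','side']:
    s=cam(n); save(s,n+'0.png'); np.savez(n+'.npz',**{k:np.array(v) for k,v in s.items()})
    print(n,s['fovy'],s['cx'],s['cy'],-s['R'].T@s['t'],s['R'][2])
print(readout.sense(), manip.tip_extent)
E
```

```text
scene 56.40550091926492 313.7474614320309 241.15370669959808 [0.12417486 0.5576182  0.49670576] [ 0.57707885 -0.62629692 -0.524149  ]
side 56.041824937173345 321.4042483003966 235.02412435942196 [ 0.20953579 -0.7001307   0.41763792] [ 0.42771031  0.8043263  -0.4124598 ]
{'t': 0.1, 'q': array([-1.52353021e+00,  5.28403245e-01,  1.43377700e+00,  9.95239586e-06,
        1.18140954e+00, -1.78503745e-01]), 'qd': array([-0.00055993, -0.00253777, -0.00139896,  0.00158943, -0.00012273,
        0.00178138]), 'tau': array([-8.18575354e-04, -4.43305957e+01, -1.78585535e+01, -2.35298985e-04,
        3.90744506e-03,  3.80287290e-06]), 'tcp_pos': array([ 0.13991064, -0.6085245 ,  0.25541207]), 'tool_rot': array([ 9.93634977e-01,  1.12643399e-01,  7.00698681e-05, -9.96119291e-04]), 'force': array([-0.26521895, -0.39674742, -0.33735221]), 'ft_torque': array([-0.00581394, -0.0523462 , -0.02396938]), 'gripper_force': 0.0, 'finger_gap': 0.9990661438873472} 0.025
```

View pics/scene0.png

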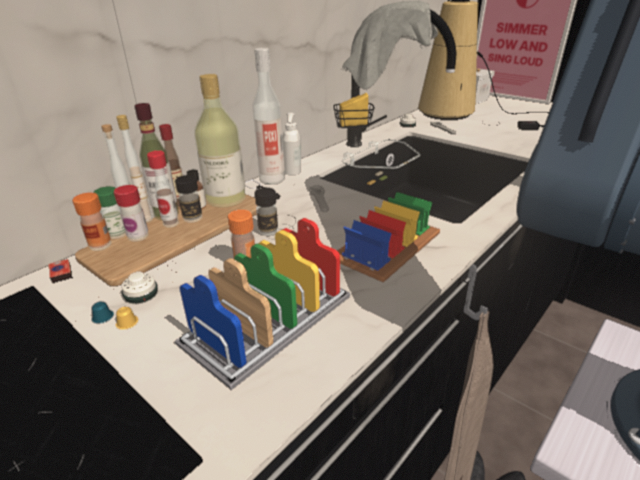

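View pics/side0.png

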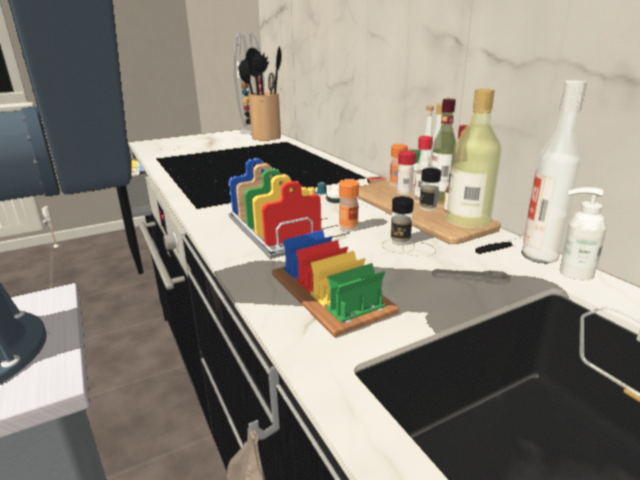

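The scene view has the drainer at about (265,310), in the order blue, wood, green, yellow, red, with the jar behind at (241,230). The rack is at (390,235), in the order blue, red, yellow, green. The side view agrees: drainer (280,210), rack (335,285), jar (348,203).

```bash
cat > m.py <<'E'
from h import *
H={'red':[(0,6),(174,180)],'green':[(55,85)],'blue':[(105,125)],'yellow':[(19,30)]}
def masks(img):
    hsv=cv2.cvtColor(img,cv2.COLOR_RGB2HSV); out={}
    for c,rs in H.items():
        m=np.zeros(img.shape[:2],np.uint8)
        for a,b in rs: m|=cv2.inRange(hsv,(a,130,50),(b,255,255))
        out[c]=m
    return out
def comps(s,c,W,m):
    m=cv2.morphologyEx(m,cv2.MORPH_OPEN,np.ones((3,3)))
    n,l,st,ce=cv2.connectedComponentsWithStats(m)
    for i in range(1,n):
        if st[i,4]<80: continue
        P=W[l==i]; P=P[~np.isnan(P[:,0])]
        md=np.median(P,0)
        if abs(md[1])<.6 and .2<md[0]<.9 and md[2]<.2: yield i,st[i],P,(l==i)
E
python3 - <<'E'
from m import *
for n in ['scene','side']:
    s=dict(np.load(n+'.npz')); W=cloud(s)
    for c,m in masks(s['img']).items():
        for i,st,P,_ in comps(s,c,W,m):
            zt=np.percentile(P[:,2],99); 
            e,V=np.linalg.eigh(np.cov(P[:,:2].T)); d=V[:,1]
            T=P[P[:,2]>zt-.005]
            print(n,c,st,'med',np.median(P,0).round(3),'ztop',zt.round(4),'dir',np.degrees(np.arctan2(d[1],d[0])).round(1),'sd',np.sqrt(e).round(4),'top',T.mean(0).round(4),len(T))
    hsv=cv2.cvtColor(s['img'],cv2.COLOR_RGB2HSV)
    m=cv2.inRange(hsv,(7,150,100),(15,255,255))
    for i,st,P,_ in comps(s,'o',W,m): print(n,'orange',st,np.median(P,0).round(3))
E
```

```text
scene red [361 211  44  47 834] med [ 0.513 -0.095  0.067] ztop 0.0787 dir 174.9 sd [0.013  0.0254] top [ 0.5361 -0.0868  0.0765] 205
scene red [ 295  218   45   78 1641] med [0.539 0.098 0.092] ztop 0.1427 dir 175.4 sd [0.0104 0.0271] top [0.5615 0.0949 0.1412] 87
scene green [283 294  13  33 183] med [0.502 0.201 0.042] ztop 0.0862 dir -167.8 sd [0.002  0.0065] top [0.5005 0.198  0.0845] 10
scene blue [ 345  222   45   47 1342] med [ 0.527 -0.024  0.052] ztop 0.0781 dir -177.6 sd [0.0117 0.0238] top [ 0.5297 -0.0349  0.0759] 190
scene blue [ 181  276   65   91 2342] med [0.546 0.306 0.091] ztop 0.1427 dir -178.9 sd [0.0028 0.0359] top [0.5599 0.3027 0.1412] 124
scene blue [195 323  30  32 365] med [0.57  0.306 0.034] ztop 0.05 dir -179.9 sd [0.0005 0.019 ] top [0.5704 0.3058 0.0475] 52
scene yellow [375 201  44  45 767] med [ 0.516 -0.148  0.068] ztop 0.0788 dir 170.0 sd [0.0154 0.0263] top [ 0.5365 -0.1385  0.0766] 195
scene yellow [ 261  231   59   80 1907] med [0.544 0.15  0.092] ztop 0.1428 dir -179.7 sd [0.0049 0.0296] top [0.5617 0.1471 0.1411] 97
scene yellow [117 307  20  2
[... 881 characters left out ...]
1414 dir 69.9 sd [0.0222 0.1352] top [0.5612 0.2977 0.1393] 37
side blue [284 232  42  46 718] med [ 0.505 -0.029  0.068] ztop 0.0779 dir -165.5 sd [0.0125 0.0244] top [ 0.5294 -0.0371  0.0755] 201
side yellow [252 174  38  63 694] med [0.522 0.141 0.098] ztop 0.1421 dir 57.2 sd [0.021 0.052] top [0.5617 0.1426 0.1401] 52
side yellow [302 186  12   9  93] med [0.731 0.342 0.026] ztop 0.106 dir 61.9 sd [0.0073 0.1412] top [0.6168 0.1416 0.1044] 18
side yellow [ 311  252   53   54 1176] med [ 0.512 -0.135  0.066] ztop 0.0781 dir -171.0 sd [0.013  0.0249] top [ 0.5344 -0.1399  0.0758] 283
side orange [340 179  18  19 312] [0.706 0.101 0.102]
side orange [340 208  17  18 217] [0.703 0.097 0.033]
```

```bash
cat > fit.py <<'E'
from m import *
def fit(files=True):
    C={'b':{},'h':{}}
    for n in ['scene','side']:
        s=dict(np.load(n+'.npz')) if files else cam(n); W=cloud(s)
        for c,m in masks(s['img']).items():
            P=W[m>0]; P=P[~np.isnan(P[:,0])]; P=P[(P[:,0]>.4)&(P[:,0]<.66)&(abs(P[:,1])<.45)&(P[:,2]>.01)&(P[:,2]<.25)]
            C['b'].setdefault(c,[]).append(P[P[:,1]>.03]); C['h'].setdefault(c,[]).append(P[P[:,1]<.03])
    return C
E
python3 - <<'E'
from fit import *
C=fit()
for k,lo,hi in [('b',.138,.15),('h',.070,.085)]:
  for c in H:
    for j in (0,1):
        P=C[k][c][j]; P=P[(P[:,2]>lo)&(P[:,2]<hi)]
        if len(P)<15: continue
        (x,y),wh,a=cv2.minAreaRect((P[:,:2]*1000).astype(np.float32)); print(k,c,'scene side'.split()[j],np.round([x,y,*wh,a],1),len(P))
    P=np.vstack(C[k][c]); P=P[(P[:,2]>lo)&(P[:,2]<hi)]
    (x,y),wh,a=cv2.minAreaRect((P[:,:2]*1000).astype(np.float32)); print('  both',np.round([x,y,*wh,a],1))
# blade faces: slope dy/dx and lean dy/dz
for c in H:
    for j in (0,1):
        P=C['b'][c][j]; P=P[(P[:,2]>.03)&(P[:,2]<.135)]
        if len(P)<100: continue
        for _ in range(4):
            A=np.c_[np.ones(len(P)),P[:,0]-.56,P[:,2]-.1]; k=np.linalg.lstsq(A,P[:,1],rcond=None)[0]; r=abs(P[:,1]-A@k); P=P[r<max(.002,np.percentile(r,85))]
        print('face',c,j,k.round(4),'x-range blade',np.percentile(P[P[:,2]<.1][:,0],[.5,99.5]).round(4),len(P))
E
```

```text
b red scene [563.5  93.9  31.7  10.8   3.3] 85
b red side [562.2  91.3  11.9  31.2  83.8] 49
  both [563.1  92.4  32.6  13.6   3.8]
b green scene [559.5 196.9   6.4  27.5  89.1] 28
b green side [559.8 193.    8.2  26.8  80.3] 23
  both [559.5 195.1  10.   27.5  89.1]
b blue scene [562.1 302.2  29.6   8.9   3.4] 117
b blue side [562.4 298.6  11.5  30.4  82.4] 25
  both [562.2 299.3  31.1  14.    1.1]
b yellow scene [563.9 146.3  33.6  10.2   4. ] 95
b yellow side [563.5 143.6  12.6  30.4  85.1] 44
  both [5.638e+02 1.440e+02 3.360e+01 1.420e+01 2.000e-01]
h red scene [537.4 -85.9  83.1  38.2   2.4] 336
h red side [535.3 -87.4  82.   38.    2.8] 395
  both [536.6 -86.5  84.7  39.6   2.8]
h green side [ 538.1 -192.6   81.2   35.7    1.6] 419
  both [ 538.1 -192.6   81.2   35.7    1.6]
h blue scene [534.3 -33.5  79.3  36.9   2.1] 284
h blue side [532.3 -36.7  80.7  37.7   1.6] 321
  both [533.1 -35.5  82.2  40.1   1.3]
h yellow scene [ 538.5 -137.    81.5   38.2    2.8] 326
h yellow side [ 536.6 -140.    83.1   37.2    2.8] 430
  both [ 537.1 -138.3   84.4   40.6    2.8]
face red 0 [ 0.0978  0.007  -0.0039] x-range blade [0.5005 0.5847] 1198
face red 1 [0.0886 0.0017 0.0043] x-range blade [0.4989 0.6255] 1685
face green 0 [ 0.1987  0.0191 -0.0615] x-range blade [0.4998 0.5922] 312
face green 1 [ 0.1936  0.033  -0.0109] x-range blade [0.4987 0.5514] 230
face blue 0 [ 0.3056  0.006  -0.0023] x-range blade [0.4997 0.6227] 1893
face blue 1 [ 0.2968  0.0087 -0.0042] x-range blade [0.4975 0.5461] 204
face yellow 0 [ 0.1497  0.004  -0.0013] x-range blade [0.5001 0.5936] 1414
face yellow 1 [ 0.1407  0.0092 -0.0048] x-range blade [0.4981 0.62  ] 383
```

move_arm([
  [0,0,12.9,568,-589,0,0.6],
  [0,0,12.9,568,-589,0,0.6],
  [0,0,12.9,568,-589,0,0.6],
  [0,0,12.9,568,-589,0,0.6],
  [0,0,12.9,568,-589,0,0.6],
  [0,0,12.9,568,-589,0,0.6],
  [0,0,12.9,568,-589,0,0.6],
  [0,0,12.9,568,-589,0,0.6],
  [0,0,12.9,568,-589,0,0.6],
  [0,0,12.9,568,-589,0,0.6],
  [0,0,12.9,568,-589,0,0.6],
  [0,0,12.9,568,-589,0,0.6],
], squeeze=50)

```text
t: 1.1
tcp_pos: [0.3981, -0.1786, 0.2562]
tool_rot: [1.0, 0.0, -0.0, -0.0]
force: [0.1, -0.2, -0.0]
finger_gap: 0.401
gripper_force: 0.0
```

move_arm([
  [0,0,0,164,-272,0,0.6],
  [0,0,0,164,-272,0,0.6],
  [0,0,0,164,-272,0,0.6],
  [0,0,0,164,-272,0,0.6],
  [0,0,0,164,-272,0,0.6],
  [0,0,0,164,-272,0,0.6],
  [0,0,0,164,-272,0,0.6],
  [0,0,0,164,-272,0,0.6],
  [0,0,0,164,-272,0,0.6],
  [0,0,0,164,-272,0,0.6],
])

```text
t: 1.93
tcp_pos: [0.5614, 0.0927, 0.2556]
tool_rot: [1.0, 0.002, -0.001, 0.0]
force: [-0.5, -0.1, -0.6]
finger_gap: 0.402
gripper_force: 0.0
```

```bash
python3 - <<'E'
from m import *
s=cam('wrist'); save(s,'w0.png'); W=cloud(s)
for c,m in masks(s['img']).items():
    P=W[m>0]; P=P[(P[:,2]>.134)&(P[:,2]<.155)]
    if len(P)>30:
        (x,y),wh,a=cv2.minAreaRect((P[:,:2]*1000).astype(np.float32)); print(c,np.round([x,y,*wh,a],1),len(P),np.percentile(P[:,2],95),P.mean(0))
print(readout.sense()['tcp_pos'])
E
```

```text
red [5.673e+02 9.400e+01 4.060e+01 9.000e+00 4.000e-01] 895 0.14391507844785562 [0.56946729 0.09392885 0.14151742]
green [567.5 197.4  10.6  39.5  89.8] 1173 0.14384585334881225 [0.56905436 0.19615339 0.14076277]
blue [554.7 296.9   3.5  15.   88.7] 94 0.13812050418466543 [0.55351017 0.29666715 0.13579487]
yellow [5.673e+02 1.458e+02 4.050e+01 1.060e+01 4.000e-01] 1084 0.1437852692686319 [0.56916193 0.14497666 0.14100629]
[0.56070334 0.09165977 0.25563562]
```

View pics/w0.png

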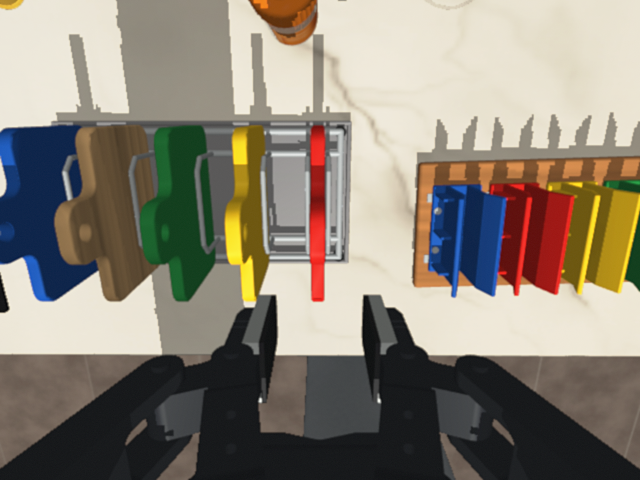

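The wrist view shows the red handle directly between the jaws, with its blade at (318,210). The rack is at (520,220). Next I descend and grip.

move_arm([
  [0,0,0,2,0,40,0.6],
  [0,0,0,2,0,80,0.6],
  [0,0,0,2,0,110,0.6],
  [0,0,0,2,0,128,0.6],
  [0,0,0,2,0,128,0.6],
  [0,0,0,2,0,128,1],
  [0,0,0,2,0,128,1],
  [0,0,0,2,0,128,1],
  [0,0,0,2,0,128,1],
  [0,0,0,2,0,128,1],
  [0,0,0,2,0,128,1],
  [0,0,0,2,0,128,1],
], squeeze=50)

```text
t: 2.98
tcp_pos: [0.5641, 0.0918, 0.1295]
tool_rot: [1.0, 0.0, 0.001, -0.0]
force: [-0.9, 2.9, 4.0]
finger_gap: 0.111
gripper_force: 51.8
```

move_arm([
  [0,0,0,0,0,-25,1],
  [0,0,0,0,0,-60,1],
  [0,0,0,0,0,-100,1],
  [0,0,0,0,0,-135,1],
  [0,0,0,0,0,-155,1],
  [0,0,-1,-5,30,-155,1],
  [0,0,-2,-10,70,-155,1],
  [0,0,-2,-16,110,-155,1],
  [0,0,-2,-22,145,-155,1],
  [0,0,-2,-27,170,-155,1],
  [0,0,-2,-27,180,-155,1],
  [0,0,-2,-27,180,-155,1],
])

```text
t: 3.98
tcp_pos: [0.5365, -0.0914, 0.2834]
tool_rot: [1.0, 0.016, 0.0, 0.001]
force: [0.2, -0.4, -1.2]
finger_gap: 0.11
gripper_force: 51.3
```

```bash
cat > chk.py <<'E'
# carried/placed board vs holder, from scene+side+wrist clouds
from m import *
import sys
def rect(P,lab):
    if len(P)<25: return
    (x,y),(w,h),a=cv2.minAreaRect((P[:,:2]*1000).astype(np.float32))
    if w<h: w,h,a=h,w,a-90
    print(lab,np.round([x,y,w,h,a],1),len(P),'zmax %.4f'%np.percentile(P[:,2],98))
c=sys.argv[1]; z0=float(sys.argv[2])
print(readout.sense()['tcp_pos'].round(4),readout.sense()['tool_rot'].round(4),readout.sense()['force'].round(1))
for n in ['scene','side','wrist']:
    s=cam(n); W=cloud(s); P=W[masks(s['img'])[c]>0]; P=P[(P[:,0]>.42)&(P[:,0]<.65)&(P[:,1]<.03)]
    rect(P[(P[:,2]>.070)&(P[:,2]<.085)],n+' holder')
    rect(P[(P[:,2]>z0+.003)&(P[:,2]<z0+.03)],n+' low edge')
    rect(P[(P[:,2]>z0+.1)&(P[:,2]<z0+.15)],n+' handle')
    save(s,f'{c}_{n}.png')
E
python3 chk.py red 0.170
```

```text
[ 0.5365 -0.0914  0.2834] [9.999e-01 1.590e-02 1.000e-04 9.000e-04] [ 0.2 -0.4 -1.2]
scene holder [536.7 -85.9  81.6  38.7   4.3] 336 zmax 0.0789
scene low edge [536.4 -88.1 128.6  11.4   3.6] 890 zmax 0.1993
scene handle [534.8 -88.2  38.2  20.8  28.3] 148 zmax 0.2971
side holder [535.4 -87.9  82.   38.5   1.5] 393 zmax 0.0781
side low edge [ 5.357e+02 -9.420e+01  1.308e+02  1.000e+01 -5.000e-01] 1136 zmax 0.1995
side handle [534.2 -91.7  37.5  26.1 -31.9] 195 zmax 0.2962
wrist holder [540.3 -86.3  83.   36.4   1.8] 1383 zmax 0.0793
wrist handle [541.8 -88.   39.6  11.8  -0.8] 4069 zmax 0.2977
```

View pics/red_side.png

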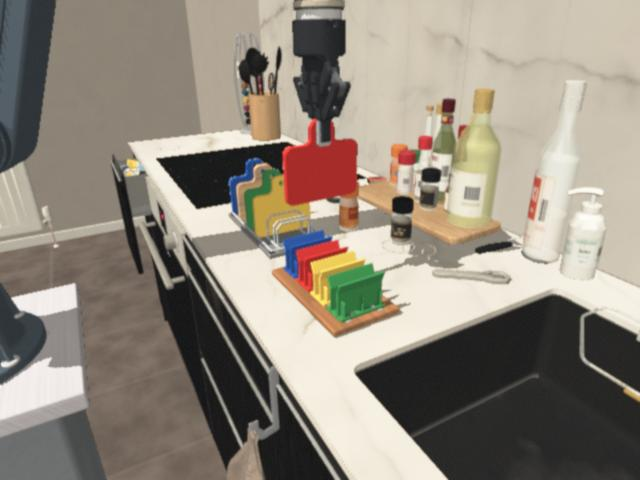

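The side view shows the red board hanging upright at (320,170), above and slightly to the right of its holder at (322,262). I'll correct y by 4.5 mm and lower it.

move_arm([
  [0,0,0,0,-4.5,10,1],
  [0,0,0,0,-4.5,45,1],
  [0,0,0,0,-4.5,75,1],
  [0,0,0,0,-4.5,90,1],
  [0,0,0,0,-4.5,100,1],
  [0,0,0,0,-4.5,110,1],
  [0,0,0,0,-4.5,120,1],
  [0,0,0,0,-4.5,120,1],
])

```text
t: 4.8
tcp_pos: [0.5364, -0.0835, 0.162]
tool_rot: [1.0, 0.018, -0.0, -0.0]
force: [-0.0, -1.1, -1.6]
finger_gap: 0.109
gripper_force: 51.9
```

move_arm([
  [0,0,0,0,2,0,1],
  [0,0,0,0,4,0,1],
  [0,0,0,0,4,0,1],
  [0,0,0,0,4,6,1],
  [0,0,0,0,4,12,1],
  [0,0,0,0,4,18,1],
  [0,0,0,0,4,24,1],
  [0,0,0,0,4,26,1],
  [0,0,0,0,4,26,1],
])

```text
t: 5.55
tcp_pos: [0.536, -0.0879, 0.1363]
tool_rot: [1.0, 0.018, -0.001, -0.0]
force: [0.6, -0.2, -0.7]
finger_gap: 0.111
gripper_force: 51.9
```

move_arm([
  [0,0,0,0,0,0,0.6],
  [0,0,0,0,0,0,0.6],
  [0,0,0,0,0,0,0.6],
  [0,0,0,0,0,-30,0.6],
  [0,0,0,0,0,-70,0.6],
  [0,0,0,0,0,-105,0.6],
  [0,0,2,5,-35,-124,0.6],
  [0,0,2,11,-70,-124,0.6],
  [0,0,2,17,-110,-124,0.6],
  [0,0,2,23,-150,-124,0.6],
  [0,0,2,29,-190,-124,0.6],
  [0,0,2,35,-230,-124,0.6],
])

```text
t: 6.55
tcp_pos: [0.5634, 0.1449, 0.2621]
tool_rot: [1.0, 0.0, 0.001, -0.0]
force: [0.1, -0.8, -0.2]
finger_gap: 0.401
gripper_force: 0.0
```

```bash
python3 chk.py red 0.021
```

```text
[0.5634 0.1449 0.2621] [ 1.e+00  2.e-04  7.e-04 -0.e+00] [ 0.1 -0.8 -0.2]
scene holder [546.4 -98.5 127.3  92.2 -42.1] 560 zmax 0.0847
scene low edge [490.1 -83.4  42.3  17.2  34.8] 269 zmax 0.0505
scene handle [536.7 -87.3  42.2  12.3   2.6] 303 zmax 0.1496
side holder [ 5.333e+02 -9.840e+01  1.268e+02  1.810e+01 -2.000e-01] 640 zmax 0.0847
side low edge [487.7 -97.3  39.3  13.4 -20.8] 315 zmax 0.0501
side handle [534.4 -89.8  41.6  12.7   3.3] 360 zmax 0.1489
wrist holder [ 5.393e+02 -7.640e+01  1.290e+02  2.050e+01 -1.000e-01] 2877 zmax 0.0846
wrist low edge [ 5.397e+02 -7.610e+01  1.283e+02  2.260e+01 -1.000e-01] 1412 zmax 0.0508
```

View pics/red_side.png

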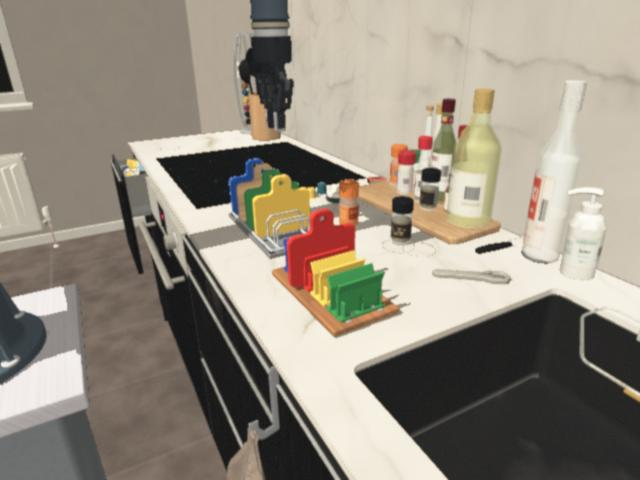

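Red is seated at (322,250) in the side view: handle top 149 mm, y about −88.5 mm. Yellow is next.

move_arm([
  [0,0,0,0,0,40,0.6],
  [0,0,0,0,0,80,0.6],
  [0,0,0,0,0,110,0.6],
  [0,0,0,0,0,132,0.6],
  [0,0,0,0,0,132,0.6],
  [0,0,0,0,0,132,1],
  [0,0,0,0,0,132,1],
  [0,0,0,0,0,132,1],
  [0,0,0,0,0,132,1],
  [0,0,0,0,0,132,1],
  [0,0,0,0,0,132,1],
  [0,0,0,0,0,132,1],
], squeeze=50)

```text
t: 7.7
tcp_pos: [0.5644, 0.1436, 0.1307]
tool_rot: [1.0, 0.0, 0.002, -0.0]
force: [0.5, 4.8, 4.7]
finger_gap: 0.111
gripper_force: 51.0
```

move_arm([
  [0,0,0,0,0,-20,1],
  [0,0,0,0,0,-60,1],
  [0,0,0,0,0,-100,1],
  [0,0,0,0,0,-140,1],
  [0,0,0,0,0,-157,1],
  [0,0,-1,-4,40,-157,1],
  [0,0,-2,-8,80,-157,1],
  [0,0,-2,-12,120,-157,1],
  [0,0,-2,-16,160,-157,1],
  [0,0,-2,-20,200,-157,1],
  [0,0,-2,-24,240,-157,1],
  [0,0,-2,-26,270,-157,1],
])

```text
t: 8.7
tcp_pos: [0.536, -0.1308, 0.2864]
tool_rot: [1.0, 0.017, -0.001, 0.001]
force: [0.5, -0.2, -1.7]
finger_gap: 0.11
gripper_force: 50.6
```

move_arm([
  [0,0,0,0,10,0,1],
  [0,0,0,0,14,0,1],
  [0,0,0,0,14,0,1],
  [0,0,0,0,14,0,1],
  [0,0,0,0,14,0,1],
  [0,0,0,0,14,0,1],
])

```text
t: 9.2
tcp_pos: [0.538, -0.1393, 0.2863]
tool_rot: [1.0, 0.019, -0.0, -0.0]
force: [0.3, 0.5, -1.4]
finger_gap: 0.108
gripper_force: 50.7
```

```bash
python3 chk.py yellow 0.172
```

```text
[ 0.538  -0.1393  0.2863] [ 9.998e-01  1.890e-02 -2.000e-04 -2.000e-04] [ 0.3  0.5 -1.4]
scene low edge [ 537.3 -134.1  129.3   11.5    5.1] 876 zmax 0.2015
scene handle [ 536.2 -136.3   38.    21.2   27.2] 133 zmax 0.2987
side holder [ 536.8 -139.7   83.3   37.5    1.7] 446 zmax 0.0784
side low edge [ 535.9 -144.1  129.9   12.7   -1.5] 1240 zmax 0.2015
side handle [ 534.5 -143.6   37.9   20.   -23.1] 162 zmax 0.2986
wrist holder [ 542.6 -164.3   88.5   83.4  -88.1] 1448 zmax 0.0793
wrist low edge [ 604.9 -136.4    8.9    0.9  -84.2] 32 zmax 0.2017
wrist handle [ 5.424e+02 -1.393e+02  3.930e+01  1.160e+01 -4.000e-01] 3948 zmax 0.2997
```

move_arm([
  [0,0,0,0,0,30,1],
  [0,0,0,0,0,60,1],
  [0,0,0,0,0,85,1],
  [0,0,0,0,0,95,1],
  [0,0,0,0,0,105,1],
  [0,0,0,0,0,115,1],
  [0,0,0,0,0,120,1],
  [0,0,0,0,0,120,1],
  [0,0,0,0,0,120,1],
])

```text
t: 10.1
tcp_pos: [0.5385, -0.1411, 0.1669]
tool_rot: [1.0, 0.018, 0.0, 0.0]
force: [0.1, 0.5, -0.8]
finger_gap: 0.108
gripper_force: 50.6
```

move_arm([
  [0,0,0,0,-1,5,1],
  [0,0,0,0,-1,11,1],
  [0,0,0,0,-1,17,1],
  [0,0,0,0,-1,23,1],
  [0,0,0,0,-1,29,1],
  [0,0,0,0,-1,29,1],
  [0,0,0,0,-1,29,1],
])

```text
t: 10.68
tcp_pos: [0.5379, -0.1399, 0.1368]
tool_rot: [1.0, 0.018, -0.0, -0.0]
force: [0.6, -0.7, -0.9]
finger_gap: 0.113
gripper_force: 50.8
```

move_arm([
  [0,0,0,0,0,0,0.6],
  [0,0,0,0,0,0,0.6],
  [0,0,0,0,0,0,0.6],
  [0,0,0,0,0,0,0.6],
  [0,0,0,0,0,-35,0.6],
  [0,0,0,0,0,-70,0.6],
  [0,0,0,0,0,-105,0.6],
  [0,0,0,0,-20,-125,0.6],
  [0,0,2,7,-60,-125,0.6],
  [0,0,2,11,-100,-125,0.6],
  [0,0,2,15,-140,-125,0.6],
  [0,0,2,19,-180,-125,0.6],
])

```text
t: 11.68
tcp_pos: [0.5505, 0.0421, 0.2628]
tool_rot: [1.0, -0.0, 0.0, 0.0]
force: [0.7, -0.1, 0.2]
finger_gap: 0.396
gripper_force: 0.0
```

move_arm([
  [0,0,0,4,-40,0,0.6],
  [0,0,0,8,-80,0,0.6],
  [0,0,0,11,-120,0,0.6],
  [0,0,0,13,-145,0,0.6],
  [0,0,0,13,-155,0,0.6],
  [0,0,0,13,-155,0,0.6],
  [0,0,0,13,-155,0,0.6],
  [0,0,0,13,-155,0,0.6],
])

```text
t: 12.35
tcp_pos: [0.5634, 0.1941, 0.2622]
tool_rot: [1.0, -0.0, -0.0, 0.0]
force: [-0.0, -0.4, -0.3]
finger_gap: 0.394
gripper_force: 0.0
```

```bash
python3 chk.py yellow 0.021; python3 - <<'E'
from m import *
s=cam('wrist'); W=cloud(s)
for c,m in masks(s['img']).items():
    P=W[m>0]; P=P[(P[:,2]>.134)&(P[:,2]<.155)]
    if len(P)>30: print(c,cv2.minAreaRect((P[:,:2]*1000).astype(np.float32)))
E
```

```text
[0.5634 0.1941 0.2622] [ 1.e+00 -3.e-04 -3.e-04  4.e-04] [-0.  -0.4 -0.3]
scene holder [ 489.2 -171.5   78.3   20.1  -78.6] 83 zmax 0.0844
scene low edge [ 481.8 -138.8   20.3   10.2   24. ] 115 zmax 0.0507
scene handle [ 538.  -139.4   43.5   13.5    2.6] 266 zmax 0.1494
side holder [ 5.353e+02 -1.495e+02  1.281e+02  1.990e+01 -5.000e-01] 715 zmax 0.0845
side low edge [ 491.5 -150.7   43.    15.6  -15.8] 374 zmax 0.0502
side handle [ 534.9 -120.7   54.9   41.8  -88.2] 400 zmax 0.1490
green ((566.9573974609375, 197.78775024414062), (9.142571449279785, 39.568138122558594), 89.95877838134766)
blue ((567.2294921875, 301.2672119140625), (39.348533630371094, 10.169210433959961), 0.2615789771080017)
```

move_arm([
  [0,0,0,0,-2,40,0.6],
  [0,0,0,0,-2,80,0.6],
  [0,0,0,0,-2,110,0.6],
  [0,0,0,0,-2,132,0.6],
  [0,0,0,0,-2,132,0.6],
  [0,0,0,0,-2,132,1],
  [0,0,0,0,-2,132,1],
  [0,0,0,0,-2,132,1],
  [0,0,0,0,-2,132,1],
  [0,0,0,0,-2,132,1],
  [0,0,0,0,-2,132,1],
  [0,0,0,0,-2,132,1],
], squeeze=50)

```text
t: 13.55
tcp_pos: [0.5643, 0.1978, 0.1317]
tool_rot: [1.0, 0.0, 0.001, -0.0]
force: [-0.8, -0.4, 5.5]
finger_gap: 0.112
gripper_force: 53.4
```

move_arm([
  [0,0,0,0,0,-20,1],
  [0,0,0,0,0,-60,1],
  [0,0,0,0,0,-100,1],
  [0,0,0,0,0,-140,1],
  [0,0,0,0,0,-157,1],
  [0,0,-1,-4,40,-157,1],
  [0,0,-2,-7,80,-157,1],
  [0,0,-2,-10,120,-157,1],
  [0,0,-2,-13,160,-157,1],
  [0,0,-2,-16,200,-157,1],
  [0,0,-2,-18,240,-157,1],
  [0,0,-2,-20,280,-157,1],
])

```text
t: 14.55
tcp_pos: [0.5428, -0.0839, 0.2872]
tool_rot: [1.0, 0.018, -0.0, -0.0]
force: [0.5, -0.6, -1.9]
finger_gap: 0.111
gripper_force: 52.4
```

move_arm([
  [0,0,0,0,40,0,1],
  [0,0,0,0,75,0,1],
  [0,0,0,0,100,0,1],
  [0,0,0,0,110,0,1],
  [0,0,0,0,110,0,1],
  [0,0,0,0,110,0,1],
  [0,0,0,0,110,0,1],
  [0,0,0,0,110,0,1],
])

```text
t: 15.22
tcp_pos: [0.5474, -0.1903, 0.2872]
tool_rot: [1.0, 0.019, -0.0, -0.001]
force: [-0.5, -0.9, -2.7]
finger_gap: 0.114
gripper_force: 52.3
```

```bash
python3 chk.py green 0.172
```

```text
[ 0.5474 -0.1903  0.2872] [ 9.998e-01  1.880e-02 -3.000e-04 -5.000e-04] [-0.5 -0.9 -2.7]
scene handle [ 531.6 -190.5   14.     6.2  -29.3] 27 zmax 0.2974
side holder [ 5.372e+02 -1.928e+02  7.870e+01  3.600e+01  5.000e-01] 417 zmax 0.0783
side low edge [ 5.452e+02 -1.961e+02  1.299e+02  8.400e+00  1.000e-01] 1288 zmax 0.2014
side handle [ 532.  -192.    17.7    9.4   20. ] 137 zmax 0.2980
wrist holder [ 543.9 -190.2   82.8   36.     1.9] 1336 zmax 0.0793
wrist handle [ 551.3 -190.3   39.7   10.6    1.5] 3736 zmax 0.2996
```

move_arm([
  [0,0,0,-7.5,1,20,1],
  [0,0,0,-7.5,1,55,1],
  [0,0,0,-7.5,1,80,1],
  [0,0,0,-7.5,1,95,1],
  [0,0,0,-7.5,1,105,1],
  [0,0,0,-7.5,1,115,1],
  [0,0,0,-7.5,1,120,1],
  [0,0,0,-7.5,1,120,1],
  [0,0,0,-7.5,1,120,1],
])

```text
t: 16.12
tcp_pos: [0.54, -0.1929, 0.1675]
tool_rot: [1.0, 0.018, -0.0, -0.001]
force: [-0.9, 2.2, -3.0]
finger_gap: 0.111
gripper_force: 52.0
```

move_arm([
  [0,0,0,0,-1,5,1],
  [0,0,0,0,-1,11,1],
  [0,0,0,0,-1,17,1],
  [0,0,0,0,-1,23,1],
  [0,0,0,0,-1,29,1],
  [0,0,0,0,-1,29,1],
  [0,0,0,0,-1,29,1],
])

```text
t: 16.7
tcp_pos: [0.5399, -0.1926, 0.1377]
tool_rot: [1.0, 0.018, -0.0, -0.0]
force: [0.1, 2.6, -2.2]
finger_gap: 0.109
gripper_force: 52.6
```

move_arm([
  [0,0,0,0,0,0,0.6],
  [0,0,0,0,0,0,0.6],
  [0,0,0,0,0,0,0.6],
  [0,0,0,0,0,0,0.6],
  [0,0,0,0,0,-35,0.6],
  [0,0,0,0,0,-70,0.6],
  [0,0,0,0,0,-105,0.6],
  [0,0,0,0,-20,-125,0.6],
  [0,0,2,7,-60,-125,0.6],
  [0,0,2,11,-100,-125,0.6],
  [0,0,2,15,-140,-125,0.6],
  [0,0,2,19,-180,-125,0.6],
])

```text
t: 17.7
tcp_pos: [0.5528, -0.0108, 0.2639]
tool_rot: [1.0, -0.0, 0.001, 0.0]
force: [0.2, 1.0, -0.3]
finger_gap: 0.401
gripper_force: 0.0
```

move_arm([
  [0,0,0,3,-40,0,0.6],
  [0,0,0,6,-80,0,0.6],
  [0,0,0,8,-120,0,0.6],
  [0,0,0,10,-160,0,0.6],
  [0,0,0,11,-200,0,0.6],
  [0,0,0,12,-240,0,0.6],
  [0,0,0,12,-280,0,0.6],
  [0,0,0,12,-305,0,0.6],
  [0,0,0,12,-312,0,0.6],
  [0,0,0,12,-312,0,0.6],
  [0,0,0,12,-312,0,0.6],
  [0,0,0,12,-312,0,0.6],
])

```text
t: 18.7
tcp_pos: [0.5646, 0.2984, 0.2633]
tool_rot: [1.0, -0.0, -0.0, 0.0]
force: [-0.3, -0.0, -0.1]
finger_gap: 0.398
gripper_force: 0.0
```

```bash
python3 chk.py green 0.021; python3 - <<'E'
from m import *
s=cam('wrist'); save(s,'w4.png'); W=cloud(s)
P=W[masks(s['img'])['blue']>0]; P=P[(P[:,2]>.134)&(P[:,2]<.155)]
print(cv2.minAreaRect((P[:,:2]*1000).astype(np.float32)))
E
```

```text
[0.5646 0.2984 0.2633] [ 1.e+00 -3.e-04 -2.e-04  5.e-04] [-0.3 -0.  -0.1]
side holder [ 536.  -202.8  126.6   16.4    0.6] 756 zmax 0.0846
side low edge [ 5.366e+02 -2.035e+02  1.268e+02  1.990e+01  4.000e-01] 1002 zmax 0.0503
side handle [ 536.1 -194.8   39.9    9.9    1.4] 372 zmax 0.1491
((567.2120971679688, 302.1087341308594), (9.095277786254883, 39.420814514160156), 89.93592071533203)
```

View pics/green_side.png

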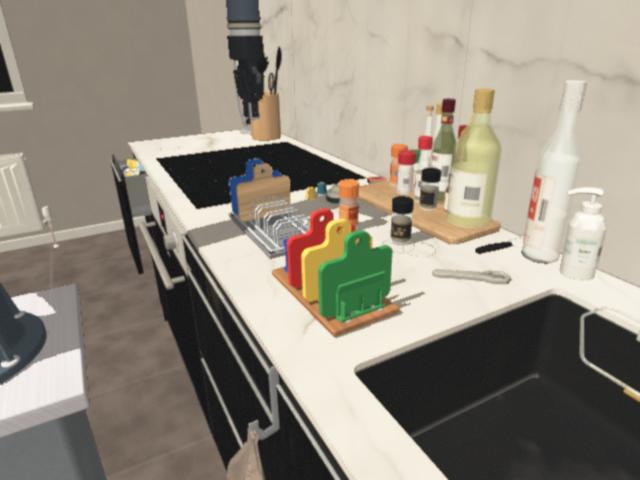

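The side view shows red (312,250), yellow (330,262) and green (355,280) standing in their holders. Blue still stands behind the wooden board at (255,190).

move_arm([
  [0,0,0,0,-3,40,0.6],
  [0,0,0,0,-3,80,0.6],
  [0,0,0,0,-3,110,0.6],
  [0,0,0,0,-3,133,0.6],
  [0,0,0,0,-3,133,0.6],
  [0,0,0,0,-3,133,1],
  [0,0,0,0,-3,133,1],
  [0,0,0,0,-3,133,1],
  [0,0,0,0,-3,133,1],
  [0,0,0,0,-3,133,1],
  [0,0,0,0,-3,133,1],
  [0,0,0,0,-3,133,1],
], squeeze=50)

```text
t: 19.9
tcp_pos: [0.5653, 0.3033, 0.1319]
tool_rot: [1.0, 0.0, 0.001, -0.0]
force: [1.0, -0.8, 4.8]
finger_gap: 0.111
gripper_force: 53.5
```

move_arm([
  [0,0,0,0,0,-20,1],
  [0,0,0,0,0,-60,1],
  [0,0,0,0,0,-100,1],
  [0,0,0,0,0,-140,1],
  [0,0,0,0,0,-157,1],
  [0,0,-1,-4,40,-157,1],
  [0,0,-2,-9,80,-157,1],
  [0,0,-2,-14,120,-157,1],
  [0,0,-2,-18,160,-157,1],
  [0,0,-2,-22,200,-157,1],
  [0,0,-2,-26,240,-157,1],
  [0,0,-2,-29,279,-157,1],
])

```text
t: 20.9
tcp_pos: [0.5345, 0.0224, 0.2872]
tool_rot: [1.0, 0.018, -0.0, -0.0]
force: [0.8, 0.2, -1.2]
finger_gap: 0.112
gripper_force: 52.5
```

move_arm([
  [0,0,0,-1,30,0,1],
  [0,0,0,-2,50,0,1],
  [0,0,0,-2,59,0,1],
  [0,0,0,-2,59,0,1],
  [0,0,0,-2,59,0,1],
  [0,0,0,-2,59,0,1],
  [0,0,0,-2,59,0,1],
  [0,0,0,-2,59,0,1],
])

```text
t: 21.57
tcp_pos: [0.5357, -0.0336, 0.2873]
tool_rot: [1.0, 0.019, -0.0, -0.0]
force: [-0.1, -0.9, -2.5]
finger_gap: 0.11
gripper_force: 52.5
```

```bash
python3 chk.py blue 0.172
```

```text
[ 0.5357 -0.0336  0.2873] [ 9.998e-01  1.880e-02 -1.000e-04 -2.000e-04] [-0.1 -0.9 -2.5]
scene holder [534.4 -33.3  80.8  36.8   2.5] 245 zmax 0.0791
scene low edge [530.7 -29.6 124.4   8.5   4.3] 755 zmax 0.2015
scene handle [522.  -34.2  18.1  11.6  -5.1] 125 zmax 0.2983
side low edge [ 5.313e+02 -3.940e+01  1.284e+02  1.070e+01 -4.000e-01] 1028 zmax 0.2013
side handle [530.7 -39.7  37.3  18.6 -20.6] 132 zmax 0.2978
wrist holder [538.8 -34.1  82.7  36.    1.9] 1441 zmax 0.0793
wrist handle [538.  -33.7  39.7  10.6   1.4] 3746 zmax 0.2994
```

move_arm([
  [0,0,0,1,1.5,20,1],
  [0,0,0,1,1.5,55,1],
  [0,0,0,1,1.5,80,1],
  [0,0,0,1,1.5,95,1],
  [0,0,0,1,1.5,105,1],
  [0,0,0,1,1.5,115,1],
  [0,0,0,1,1.5,120,1],
  [0,0,0,1,1.5,120,1],
  [0,0,0,1,1.5,120,1],
])

```text
t: 22.47
tcp_pos: [0.5369, -0.0362, 0.1676]
tool_rot: [1.0, 0.018, 0.0, -0.0]
force: [-0.0, 1.4, -1.4]
finger_gap: 0.109
gripper_force: 52.4
```

move_arm([
  [0,0,0,0,0,5,1],
  [0,0,0,0,0,11,1],
  [0,0,0,0,0,17,1],
  [0,0,0,0,0,23,1],
  [0,0,0,0,0,29,1],
  [0,0,0,0,0,29,1],
  [0,0,0,0,0,29,1],
])

```text
t: 23.05
tcp_pos: [0.5366, -0.0366, 0.1378]
tool_rot: [1.0, 0.018, -0.0, 0.0]
force: [1.0, 1.8, -1.6]
finger_gap: 0.11
gripper_force: 53.0
```

move_arm([
  [0,0,0,0,0,0,0.6],
  [0,0,0,0,0,0,0.6],
  [0,0,0,0,0,0,0.6],
  [0,0,0,0,0,0,0.6],
  [0,0,0,0,0,-35,0.6],
  [0,0,0,0,0,-70,0.6],
  [0,0,0,0,0,-105,0.6],
  [0,0,0,0,0,-140,0.6],
  [0,0,0,0,0,-160,0.6],
  [0,0,0,0,0,-160,0.6],
  [0,0,0,0,0,-160,0.6],
  [0,0,0,0,0,-160,0.6],
])

```text
t: 24.05
tcp_pos: [0.536, -0.0364, 0.2974]
tool_rot: [1.0, 0.018, -0.001, -0.0]
force: [0.3, -0.0, -0.0]
finger_gap: 0.401
gripper_force: 0.0
```

```bash
for c in red yellow green blue; do echo $c; python3 chk.py $c 0.021 | grep handle; done
```

```text
red
scene handle [535.5 -87.3 104.3  39.2 -65.4] 277 zmax 0.1495
side handle [533.5 -68.8  54.5  41.5 -88.5] 336 zmax 0.1489
wrist handle [539.6 -88.1  42.9  10.    2. ] 1085 zmax 0.1502
yellow
scene handle [ 537.7 -160.9   57.4   42.7   89.8] 272 zmax 0.1493
side handle [ 536.1 -141.6  106.9   40.1   68.6] 393 zmax 0.1490
wrist handle [ 539.5 -119.4   52.9   42.4  -86.8] 1443 zmax 0.1501
green
side handle [ 536.  -195.4   37.7    9.1    3.1] 362 zmax 0.1491
wrist handle [ 542.1 -191.7   42.4   11.     1.6] 1651 zmax 0.1500
blue
scene handle [533.3 -35.5  39.9  11.    3.7] 230 zmax 0.1499
side handle [531.  -40.1  38.3  12.1  -3.2] 235 zmax 0.1485
wrist handle [537.9 -36.9  40.9   9.6   2.3] 808 zmax 0.1502
```

View pics/blue_scene.png

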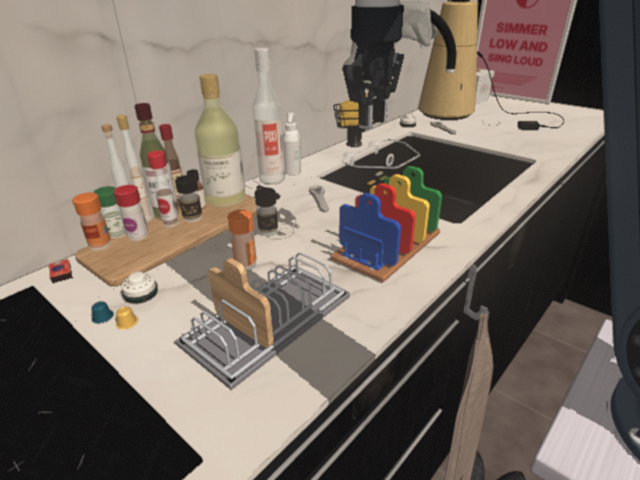

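View pics/blue_wrist.png

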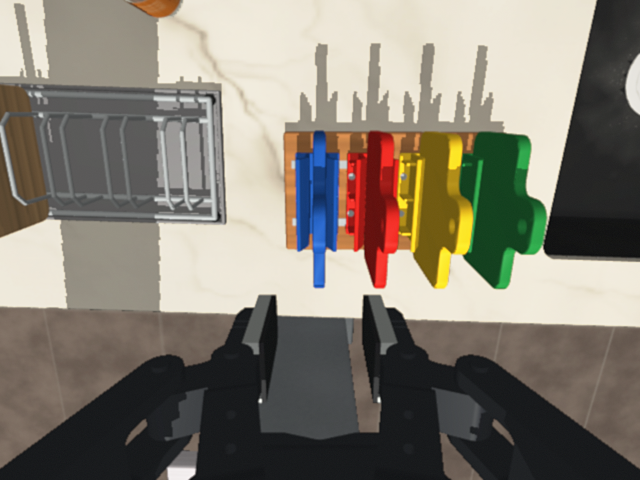

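All four boards are upright in their own colours, with handle tops 149–150 mm. In the scene view they run from blue (370,235) to green (420,195). The wooden board (240,305) and the jar (241,235) haven't moved.

```bash
python3 -c "
from station import order; print(order.sign_off())"
```

```text
the job is handed in; nothing more can be done
None
```

All four coloured boards stand at the slot floor in their own colour's holder, the wooden board and the spice jar were left where they were, and the job was handed in after about 24 s of robot time; the judge's result was not shown.

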